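# Fit the inline water-filter cartridge into its bracket

## Task

Fit the new water-filter cartridge to its bracket: take it by the middle, press it sideways down into both spring clips, short of the grey head and with its spigot pointing at the head's socket, and then slide it along in the clips until the spigot is plugged in and the blue end cap is felt to sit fully home against the head. Be gentle: press no harder than the clips need and do not ram the head, whose exact place on the bracket has to be found by feel. Let go of the cartridge and leave the other things on the worktop alone.

Things in the scene. Friction and masses are not known exactly. Their poses are not given: they have to be found in the camera images.
- cartridge_center (a point): the new filter cartridge, loose on the worktop, 0.2 to 0.35 kg: white round body 40 mm in diameter, 178 mm long; blue hexagonal cap (44 mm across flats, 18 mm long) on each end; white spigot (16 mm diameter, 14 mm long) on one cap. Point: on the axis, mid-length of the body, 22 mm above the worktop; x runs along the axis to the spigot. Cap faces at x = -107 and +107, spigot tip at +121 mm
- clips (a point): where the cartridge's axis lies once seated, midway between the bracket's two black C-clips, 42 mm above the worktop; x runs along the bracket to the grey head, z up. Clips at x = -54 and +54 mm, 14 mm wide along x, open upward, bore 40 mm; fixed saddles stop the body with its axis here. Only the white body fits the clips: keep the cartridge's centre within x = -27 to +27 mm
- clip_near_head (a point): centre of the bore of the clip nearer the head, at x = +54 mm of point clips; both clips are alike. Lips 32 mm apart, 12 mm above this point, flared tips up to 23 mm above. Pressed straight down, the body meets the lips with its axis 24 mm above this point, needs 12 to 25 N for both clips, snaps through and is drawn into the saddles; then it slides along x with 1 to 6 N of drag
- bracket: fixed steel plate 275 x 66 x 4 mm with edges turned up 12 mm; origin on the worktop under point clips, same axes. The grey head, 62 mm high, is clamped in its slots; place not measured: mouth face (19 mm hole, 24 mm deep, on the clips' axis) at x = +103 to +133 mm. It is a hard stop for the cap face, so home is centre x = -4 to +26 mm. With the centre at x = -22 the spigot is clear of the head
- card_box: bystander, leave alone: small blue and white carton, 24 x 55 x 85 mm, at the back
- kitchen_timer: bystander, leave alone: round red and white wind-up timer, 46 mm tall, behind the work
- tape_roll: bystander, leave alone: roll of clear tape lying flat, 67 mm across, 19 mm high, right of the bracket
- pen_2: bystander, leave alone: black ball pen, 138 mm, lying behind the cartridge

How it is judged:
On the way, in this order (a step that is already met when the one before it is completed fails the run):
1. the cartridge is snapped into both clips, still short of the head (y of cartridge_center in the frame of clips between -0.002 and 0.002 m and z of cartridge_center in the frame of clips between -0.0025 and 0.002 m and angle between the x axis of cartridge_center and the x axis of clips, either way round below 0.03 rad and x of head_c0 in the frame of cartridge_center above 0.1535 m), for 0.1 s.
2. still in both clips, it is slid along until the end cap sits home against the head (y of cartridge_center in the frame of clips between -0.002 and 0.002 m and z of cartridge_center in the frame of clips between -0.0025 and 0.002 m and angle between the x axis of cartridge_center and the x axis of clips, either way round below 0.03 rad and x of head_c0 in the frame of cartridge_center below 0.1475 m), for 0.2 s.
At the end, for the whole second after the job is handed in: The cartridge rests, released, in both clips: centre within 2 mm of the clips' axis sideways and in height, axes within 0.03 rad, spigot in the head and the end cap's face within 1.5 mm of the head's mouth; bystanders moved less than 25 mm (all of step 2 and linear speed of cartridge below 0.02 m/s); the robot touches nothing.
It fails at once if the cartridge is rammed against the head (more than 30 N) (contact force between cartridge and head above 30 N).
It fails at once if the cartridge is pressed hard onto the saddles at the bottom of the clips (more than 50 N) (contact force between cartridge and saddles above 50 N).
It fails at once if a bystander is moved more than 25 mm (distance of any of carafe, spice_a, salt_shaker, card_box, black_cup, blue_tub, kitchen_timer, tape_roll, scissors, pen_2 from where it was at the start of the episode above 0.025 m).
It also fails if it takes over 51 s, if anything falls off the work surface, if the arm or the gripper's body presses on something with over 40 N, if the wrist force passes 120 N, or if a joint passes its speed limit or range.

## Robot

A 7-joint arm with a two-finger parallel gripper is mounted at the origin on a cart in front of the work surface, level with it; the furniture and walls round the work are solid. World frame = base frame: x ahead of the robot, y to its left, z up, the work surface at z = 0. Lengths are in m, angles in rad, forces in N, time in s.
With the tool pointing down it reaches from about 0.425 to 0.875 m from the base axis. Payload 4.7 kg.
Tool frame: the origin (TCP) lies midway between the tips of the shut fingers; the grasp point (between the pads) lies 19 mm behind it; z points along the fingers, y is the direction in which the jaws open and shut (so a half turn about z gives the same grasp; the last joint's range is limited). The gripper opens to 85 mm and grips with 20 to 120 N. Pads are 22 mm wide; open, the fingers measure 114 mm over their backs; the gripper's body (76 mm by 85 mm) begins 54 mm behind the grasp point. The pads swing forward as they close: fully open they stand 13 mm farther back than shut.
Start: joints at [-1.147, 0.321, -0.07, 1.45, 0.023, 1.371, -0.057], TCP at [0.259, 0.596, 0.231] pointing down, gripper open.
Joint ranges: [-2.86, 2.86], [-0.3, 2.09], [-1.38, 1.24], [0.06, 2.45], [-1.56, 4.7], [0.09, 2.05], [-2.69, 2.69]. Speed limits (rad/s): [2.57, 2.57, 3.14, 3.14, 3.14, 3.14, 3.14].

## Interface

Orientations are given as a rotation vector (axis times angle).
In Python, from plant import * gives the robot as it stands.
- The arm moves only by the tool send_rows, never from a script. Its arguments are lists of equal length, an entry for each row: "claw": the closure, from 0 (fully open) to 1 (shut); "linear": the shift along the tool's x, y, z in mm, a list of three; "delta_rot": the turn, a rotation vector about the tool's x, y, z in degrees, a list of three. In form: {"claw": [claw, ...], "linear": [[dx, dy, dz], ...], "delta_rot": [[ax, ay, az], ...]}. A call has 1 to 12 rows; each row is the pose to reach, as a shift and turn from the pose measured when the call began, along the tool's axes at that moment; what a row does not reach only later rows make up. A row lasts 1/8 s, in which the tool goes at most 62.5 mm and 10.7 degrees, less where a joint would pass 70% of its speed; a pose out of reach is approached as far as the arm can. A call with a gripper value outside its range is refused whole. The fingers move at their own pace and stop on an object; the grip force is fixed at half the most. Time passes only in rows, so rows that repeat a pose let the fingers close. It gives the time, the measured TCP pose, the force and the opening at its end, in the units of the state.
- state(): the state, without advancing time (a new reading comes with each control period).
- snapshot(name): name is "scene" or "side" or "wrist"; returns a dict with "pixels" (384x512x3 uint8, red, green, blue), "z_map" (384x512 float32, m along the optical axis (not along the pixel's ray), 0 where there is no reading), "intrinsics" (3x3 intrinsics, pixels), "k1" (the pictures are not rectified: a ray, as slopes to the right and down, at radius r is drawn at 1 + k1 r^2 times it, then the intrinsics apply), "R" (3x3) and "t" (3): a world point X has camera coordinates R X + t. Camera axes: x right, y down, z forward; pixel columns grow to the right and rows downward; lengths in m; the calibration is good to about 2 mm. A picture is of the moment at which its call begins.
- close_job(): hands the job in, once; it reports no verdict.
Trained networks look in the newest picture that a camera, given by its name, has taken for a name from the list of things; names that differ only in an ending like _2 or _b are one class to them, and where a whole thing is asked for, a point or a joint stands for the part that bears it (a point fixed in the world has none). Each returns a list of dicts, best first, with "conf" (0 to 1); they miss things now and then, are a little off and sometimes report something else, mostly with a low value. They report only what shows in the picture. A call takes as long as a camera call.
- silhouettes(camera, label): "region" (384x512 bool, what is visible of it).
- tip_of(camera, label): "xyz" ([x, y, z] in m, in the coordinates of the camera as it stood for that picture, good to about 4 mm: a listed point, or the origin of a listed thing).
The state is a dict: "clock": time; "joint_pos": joint angles; "joint_vel": joint speeds; "joint_torque": joint torques, N m; "eef_pos": TCP position; "eef_rot": TCP orientation; "force": force on the tool from outside, world axes, zero at the start; "torque": the same for the moment, N m; "width": opening from 0.0 (shut) to 1.0 (fully open).
Only numpy, scipy, OpenCV 4.12 (cv2) and the standard library are available. Lean on these libraries where they do the work, as an engineer would, in place of code of your own. Each camera call takes 0.05 s, during which the arm holds its last target.

## Working session

There is one attempt and no reset: what is moved stays moved. The work goes in short steps, Python scripts to look and compute and a tool call to move; the robot and the scene stay as the last step left them, time stands still between calls to the robot, and variables do not carry over. Pictures are saved under pics/ and viewed, and the job is handed in when it is done.

Besides the shell and the picture viewer there is one more tool, called after "Emit:" as name(argument=value, ...) on one line, values as JSON. send_rows: Moves the arm, as the interface text tells. Its arguments: {"type":"object","properties":{"claw":{"type":"array","items":{"type":"number"}},"linear":{"type":"array","items":{"type":"array","items":{"type":"number"}}},"delta_rot":{"type":"array","items":{"type":"array","items":{"type":"number"}}}},"required":["claw","linear","delta_rot"]}

```bash
ls; mkdir -p pics; cat > h.py <<'E'
from plant import *
import numpy as np, cv2
from scipy.spatial.transform import Rotation as Rn
def save(s,n):
    cv2.imwrite(f'pics/{n}.png',s['pixels'][:,:,::-1])
def w(s,p): return np.array(s['R']).T@(np.array(p)-np.array(s['t']))
def cloud(s,mask):
    v,u=np.nonzero(mask&(s['z_map']>0)); z=s['z_map'][v,u]
    K=s['intrinsics'];k1=s['k1']
    n=cv2.undistortPoints(np.stack([u,v],1).astype(float)[:,None],np.array(K,float),np.array([k1,0,0,0,0.]))[:,0]
    c=np.c_[n*z[:,None],z]
    return (c-np.array(s['t']))@np.array(s['R'])
E
python3 - <<'E'
from h import *
st=state();print({k:np.round(v,3) for k,v in st.items()})
for c in ['scene','side','wrist']:
    s=snapshot(c);save(s,c+'0')
    print(c,'cam at',np.round(-s['R'].T@s['t'],3))
    for l in ['cartridge_center','clips','clip_near_head','bracket','tape_roll','pen_2','kitchen_timer','card_box']:
        try:
            r=tip_of(c,l); print(c,l,[(round(d['conf'],2),np.round(w(s,d['xyz']),3)) for d in r[:2]])
        except Exception as e: print(l,e)
E
```

```text
pics
{'clock': np.float64(0.0), 'joint_pos': array([-1.147,  0.322, -0.07 ,  1.452,  0.023,  1.371, -0.057]), 'joint_vel': array([ 0.001,  0.   ,  0.   ,  0.001, -0.001, -0.   ,  0.   ]), 'joint_torque': array([ 0.0000e+00, -4.9359e+01, -3.8200e-01, -3.1433e+01,  1.3000e-02,
        1.2000e-02,  0.0000e+00]), 'eef_pos': array([0.259, 0.596, 0.23 ]), 'eef_rot': array([-6.390e-01, -3.076e+00,  3.000e-03]), 'force': array([-0.323,  0.332,  0.311]), 'torque': array([ 0.007, -0.055,  0.028]), 'width': np.float64(0.999)}
scene cam at [-0.293  0.488  1.191]
scene cartridge_center [(0.82, array([0.461, 0.044, 0.021]))]
scene clips []
scene clip_near_head []
scene bracket []
scene tape_roll [(0.7, array([ 0.374, -0.519,  0.002]))]
scene pen_2 []
scene kitchen_timer []
scene card_box []
side cam at [0.404 0.67  0.667]
side cartridge_center [(0.84, array([0.463, 0.049, 0.02 ]))]
side clips [(0.6, array([ 0.471, -0.259,  0.04 ]))]
side clip_near_head [(0.57, array([ 0.473, -0.307,  0.037]))]
side bracket [(0.89, array([ 0.48 , -0.253, -0.004]))]
side tape_roll [(0.47, array([ 0.372, -0.519,  0.003]))]
side pen_2 [(0.44, array([ 0.65 ,  0.091, -0.001]))]
side kitchen_timer [(0.93, array([ 0.676, -0.112, -0.001])), (0.45, array([ 0.65 ,  0.093, -0.004]))]
side card_box [(0.76, array([ 0.669, -0.255, -0.   ]))]
wrist cam at [0.199 0.622 0.375]
wrist cartridge_center []
wrist clips []
wrist clip_near_head []
wrist bracket []
wrist tape_roll []
wrist pen_2 []
wrist kitchen_timer []
wrist card_box []
```

View pics/scene0.png

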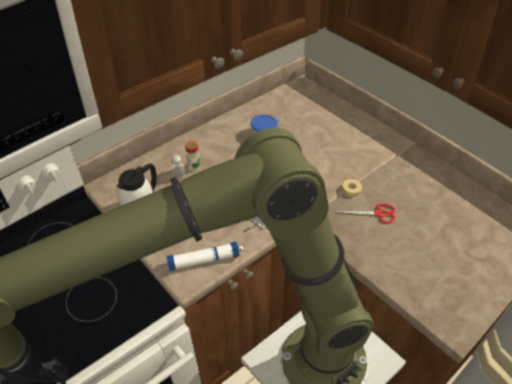

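View pics/side0.png

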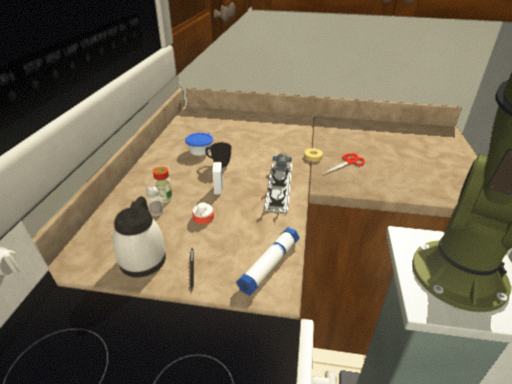

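```bash
python3 - <<'E'
from h import *
st=state();print(np.round(Rn.from_rotvec(st['eef_rot']).as_matrix(),3))
for c in ['side','scene']:
  s=snapshot(c)
  for l in ['cartridge_center','bracket']:
    for d in silhouettes(c,l)[:1]:
        P=cloud(s,d['region']); m=np.median(P,0); Q=P[np.linalg.norm(P-m,axis=1)<.2]
        x,y=Q[:,:2].T; U,S,V=np.linalg.svd(Q[:,:2]-Q[:,:2].mean(0),full_matrices=False)
        pr=(Q[:,:2]-m[:2])@V[0]
        print(c,l,round(d['conf'],2),len(Q),m.round(3),V[0].round(3),'ends',(m[:2]+V[0]*pr.min()).round(3),(m[:2]+V[0]*pr.max()).round(3),'z',np.percentile(Q[:,2],[2,50,98]).round(3))
        cv2.imwrite(f'pics/m_{c}_{l}.png',d['region'].astype(np.uint8)*255)
s=snapshot('side')
a=s['pixels'][130:300,200:340,::-1];cv2.imwrite('pics/crop1.png',cv2.resize(a,None,fx=4,fy=3.5,interpolation=cv2.INTER_CUBIC))
E
```

```text
[[-0.917  0.398  0.   ]
 [ 0.398  0.917  0.   ]
 [-0.     0.    -1.   ]]
side cartridge_center 0.82 1340 [0.468 0.068 0.036] [0.42  0.907] ends [ 0.404 -0.069] [0.505 0.148] z [-0.     0.036  0.043]
side bracket 0.72 1019 [ 0.477 -0.268  0.003] [-0.042  0.999] ends [ 0.484 -0.438] [ 0.472 -0.165] z [-0.003  0.003  0.058]
scene cartridge_center 0.85 973 [0.454 0.049 0.037] [-0.414 -0.91 ] ends [0.498 0.146] [ 0.405 -0.057] z [0.013 0.037 0.045]
scene bracket 0.45 76 [ 0.473 -0.177  0.004] [-0.99   0.143] ends [ 0.494 -0.181] [ 0.436 -0.172] z [-0.001  0.004  0.011]
```

View pics/crop1.png

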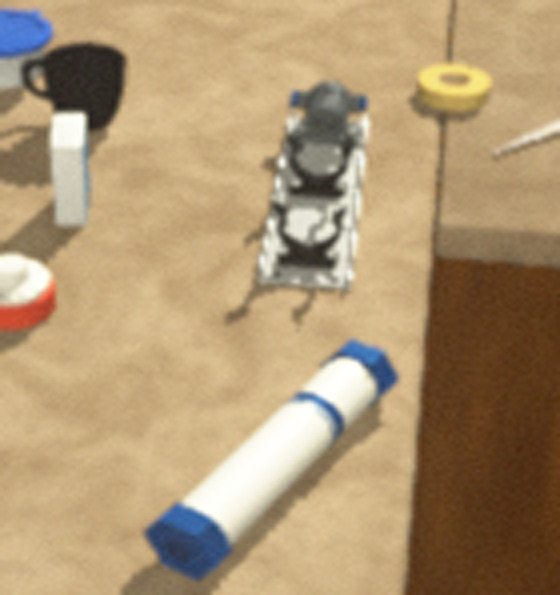

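Emit:
send_rows(claw=[0,0,0,0,0,0,0,0,0,0,0,0], linear=[[-35,-36,0],[-70,-72,0],[-105,-109,0],[-140,-145,0],[-175,-182,0],[-210,-218,0],[-245,-255,0],[-280,-292,0],[-315,-330,0],[-350,-365,0],[-385,-400,0],[-404,-424,0]], delta_rot=[[0,0,8],[0,0,16],[0,0,24],[0,0,32],[0,0,40],[0,0,48],[0,0,56],[0,0,64],[0,0,72],[0,0,80],[0,0,87],[0,0,91]])

```text
clock: 3.2
eef_pos: [0.4612, 0.044, 0.2316]
eef_rot: [2.646, 1.693, 0.001]
force: [0.4, 0.2, -0.8]
width: 1.001
```

```bash
cat > look.py <<'E'
from h import *
import sys
n=sys.argv[1]; st=state()
print(st['clock'],st['eef_pos'].round(4),st['joint_pos'].round(3),st['width'],st['force'].round(2)); print(Rn.from_rotvec(st['eef_rot']).as_matrix().round(3))
for c in ['wrist','side','scene']:
    s=snapshot(c);save(s,c+n)
    for l in ['cartridge_center','clips','clip_near_head','bracket']:
        r=tip_of(c,l); print(c,l,[(round(d['conf'],2),np.round(w(s,d['xyz']),4)) for d in r[:2]])
    if len(sys.argv)>2: continue
    for d in silhouettes(c,'cartridge_center')[:1]:
        P=cloud(s,d['region']); m=np.median(P,0); Q=P[(np.linalg.norm(P-m,axis=1)<.2)&(P[:,2]>.008)]
        c2,(L,W),a=cv2.minAreaRect(Q[:,:2].astype(np.float32)); print('rect',np.round(c2,4),L,W,a,'zmax',np.percentile(Q[:,2],98))
E
python3 look.py 1
```

```text
3.2 [0.4612 0.044  0.2316] [-0.625 -0.103  0.446  1.906  0.046  1.328 -0.625] 1.0013450986182824 [ 0.37  0.19 -0.83]
[[ 0.419  0.908  0.001]
 [ 0.908 -0.419  0.   ]
 [ 0.001  0.001 -1.   ]]
wrist cartridge_center [(0.59, array([0.4663, 0.0451, 0.0233]))]
wrist clips []
wrist clip_near_head [(0.46, array([0.6525, 0.0929, 0.0053]))]
wrist bracket [(0.84, array([ 0.4759, -0.2544, -0.001 ]))]
rect [0.4615 0.0376] 0.22820298373699188 0.0498228445649147 65.02352142333984 zmax 0.045202803095080714
side cartridge_center [(0.81, array([0.4642, 0.0485, 0.0205])), (0.51, array([ 0.4707, -0.2601,  0.0393]))]
side clips [(0.87, array([ 0.4736, -0.2568,  0.0426]))]
side clip_near_head [(0.66, array([ 0.473 , -0.3039,  0.0418]))]
side bracket [(0.69, array([ 0.4757, -0.2528, -0.0028]))]
rect [0.463  0.0478] 0.21637116372585297 0.048719219863414764 65.62457275390625 zmax 0.043081186798939144
scene cartridge_center [(0.62, array([0.4565, 0.042 , 0.0161]))]
scene clips [(0.88, array([ 0.4799, -0.254 ,  0.0415]))]
scene clip_near_head [(0.84, array([ 0.4742, -0.3073,  0.0454]))]
scene bracket [(0.88, array([ 0.4761, -0.2504, -0.0008])), (0.24, array([0.4608, 0.0423, 0.0184]))]
rect [0.4581 0.042 ] 0.2248097062110901 0.04410313814878464 64.08739471435547 zmax 0.04603580748335273
```

View pics/wrist1.png

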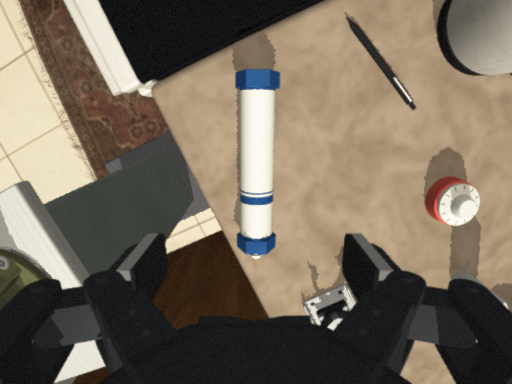

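View pics/scene1.png

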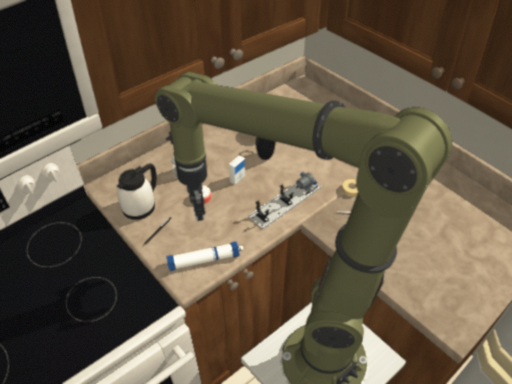

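```bash
python3 - <<'E'
from h import *
for c in ['wrist','side','scene']:
    s=snapshot(c); P=cloud(s,np.ones((384,512),bool))
    m=np.linalg.norm(P[:,:2]-[.462,.046],axis=1)<.15
    Q=P[m&(P[:,2]>.012)&(P[:,2]<.06)]
    C,(a,b),ang=cv2.minAreaRect(Q[:,:2].astype(np.float32))
    print(c,'cart',np.round(C,4),round(a,4),round(b,4),ang,len(Q))
    # ridge fit
    d=np.array([-.414,-.91]);t=(Q[:,:2]-[.462,.046])@d; lat=(Q[:,:2]-[.462,.046])@np.array([.91,-.414])
    pts=[]
    for t0 in np.arange(-.07,.07,.01):
        k=(abs(t-t0)<.005)
        if k.sum()>10:
            pts.append((t0,(lat[k].min()+lat[k].max())/2, lat[k].max()-lat[k].min(),Q[k,2].max()))
    print(np.round(pts,4)[::3]); print(np.polyfit([p[0] for p in pts],[p[1] for p in pts],1))
    print(' t extremes',np.percentile(t,[0,.5,99.5,100]).round(4))
    # bracket
    B=P[(abs(P[:,0]-.475)<.06)&(P[:,1]<-.1)&(P[:,1]>-.46)]
    for lo,hi in [(-.02,.0075),(.0075,.02),(.02,.07)]:
        k=(B[:,2]>lo)&(B[:,2]<hi)
    H=B[B[:,2]>.02]
    if len(H)>20:
        for y0 in np.arange(-.14,-.45,-.01):
            k=abs(H[:,1]-y0)<.005
            if k.sum()>2: print('  y',round(y0,3),k.sum(),H[k].min(0).round(3),H[k].max(0).round(3))
E
python3 - <<'E'
import cv2
a=cv2.imread('pics/scene1.png')[160:240,235:335];cv2.imwrite('pics/crop2.png',cv2.resize(a,None,fx=7,fy=7,interpolation=cv2.INTER_CUBIC))
E
```

```text
wrist cart [0.4616 0.0375] 0.228 0.0499 65.09429931640625 6401
[[-0.07    0.0041  0.0387  0.0441]
 [-0.04    0.0035  0.0382  0.044 ]
 [-0.01    0.0037  0.0392  0.0438]
 [ 0.02    0.0031  0.0386  0.0437]
 [ 0.05    0.0026  0.0382  0.0444]]
[-0.01077689  0.00337665]
 t extremes [-0.106  -0.1052  0.1156  0.1219]
  y -0.19 88 [ 0.453 -0.195  0.02 ] [ 0.493 -0.191  0.034]
  y -0.2 119 [ 0.457 -0.205  0.02 ] [ 0.489 -0.195  0.031]
  y -0.21 12 [ 0.461 -0.207  0.02 ] [ 0.478 -0.205  0.029]
side cart [0.4648 0.047 ] 0.2167 0.0501 64.83320617675781 1318
[[-0.07    0.0011  0.0377  0.0422]
 [-0.04   -0.001   0.0338  0.0425]
 [-0.01    0.0002  0.0366  0.042 ]
 [ 0.02   -0.002   0.0328  0.0419]
 [ 0.05   -0.0012  0.0353  0.0421]]
[-0.0142924  -0.00078012]
 t extremes [-0.1104 -0.1098  0.1036  0.1062]
  y -0.19 49 [ 0.447 -0.195  0.021] [ 0.5   -0.187  0.062]
  y -0.2 33 [ 0.448 -0.204  0.02 ] [ 0.501 -0.196  0.064]
  y -0.3 48 [ 0.451 -0.304  0.02 ] [ 0.501 -0.296  0.063]
  y -0.31 14 [ 0.457 -0.313  0.021] [ 0.503 -0.305  0.061]
  y -0.37 27 [ 0.468 -0.374  0.024] [ 0.496 -0.365  0.046]
  y -0.3
[... 535 characters left out ...]
y -0.19 41 [ 0.447 -0.195  0.021] [ 0.501 -0.186  0.069]
  y -0.2 58 [ 0.447 -0.205  0.021] [ 0.502 -0.195  0.065]
  y -0.21 3 [ 0.455 -0.209  0.035] [ 0.456 -0.208  0.045]
  y -0.3 42 [ 0.451 -0.305  0.02 ] [ 0.502 -0.295  0.066]
  y -0.31 42 [ 0.45  -0.314  0.02 ] [ 0.505 -0.305  0.065]
  y -0.36 3 [ 0.461 -0.365  0.042] [ 0.49  -0.363  0.059]
  y -0.37 56 [ 0.459 -0.375  0.023] [ 0.497 -0.365  0.063]
  y -0.38 37 [ 0.46  -0.385  0.029] [ 0.491 -0.375  0.063]
  y -0.39 26 [ 0.46  -0.395  0.035] [ 0.488 -0.385  0.063]
  y -0.4 39 [ 0.449 -0.405  0.023] [ 0.507 -0.395  0.063]
  y -0.41 59 [ 0.446 -0.415  0.02 ] [ 0.512 -0.405  0.061]
  y -0.42 21 [ 0.446 -0.423  0.036] [ 0.514 -0.415  0.064]
```

View pics/crop2.png

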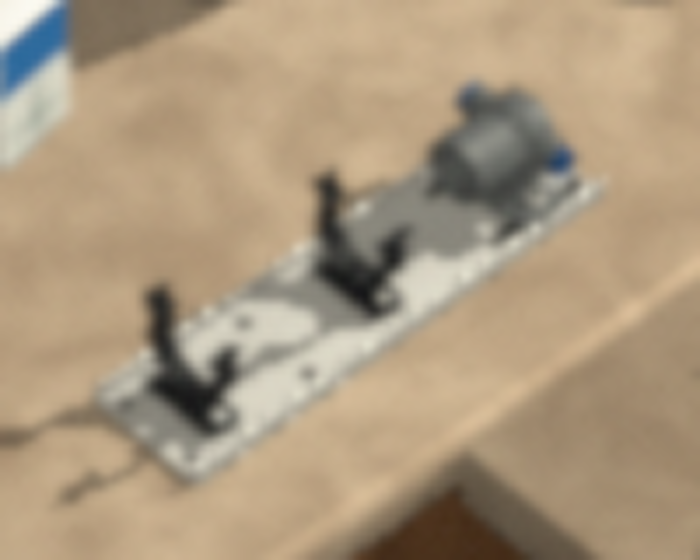

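Emit:
send_rows(claw=[0,0,0,0,0,0,0,0,0,0,0], linear=[[-8,1,30],[-8,1,65],[-8,1,100],[-8,1,135],[-8,1,165],[-8,1,185],[-8,1,200],[-8,1,212],[-8,1,221],[-8,1,226],[-8,1,226]], delta_rot=[[0,0,0],[0,0,0],[0,0,0],[0,0,0],[0,0,0],[0,0,0],[0,0,0],[0,0,0],[0,0,0],[0,0,0],[0,0,0]])

```text
clock: 5.62
eef_pos: [0.4582, 0.0386, 0.0053]
eef_rot: [-2.642, -1.7, 0.0]
force: [0.7, -0.5, 0.0]
width: 0.998
```

```bash
python3 look.py 2
```

```text
5.625 [0.4582 0.0386 0.0053] [-0.586  0.179  0.474  2.153 -0.11   0.832 -0.471] 0.9983706605907527 [ 0.66 -0.54  0.05]
[[ 0.414  0.91  -0.   ]
 [ 0.91  -0.414 -0.   ]
 [-0.    -0.    -1.   ]]
wrist cartridge_center [(0.58, array([0.4679, 0.0435, 0.0223]))]
wrist clips []
wrist clip_near_head []
wrist bracket []
rect [0.4789 0.0725] 0.13552667200565338 0.05061284452676773 65.68885040283203 zmax 0.04427088968683273
side cartridge_center [(0.82, array([0.461 , 0.0474, 0.0182]))]
side clips []
side clip_near_head []
side bracket []
rect [0.4596 0.0517] 0.21252761781215668 0.0453500971198082 62.858436584472656 zmax 0.043009864928138956
scene cartridge_center [(0.76, array([0.4608, 0.0432, 0.0181])), (0.58, array([ 0.4798, -0.2532,  0.043 ]))]
scene clips [(0.71, array([ 0.4769, -0.2528,  0.042 ]))]
scene clip_near_head [(0.79, array([ 0.4742, -0.3071,  0.0454]))]
scene bracket [(0.81, array([ 0.4759, -0.2523, -0.0027]))]
rect [0.4376 0.053 ] 0.2234717458486557 0.08954715728759766 65.83023834228516 zmax 0.045962796983655484
```

View pics/wrist2.png

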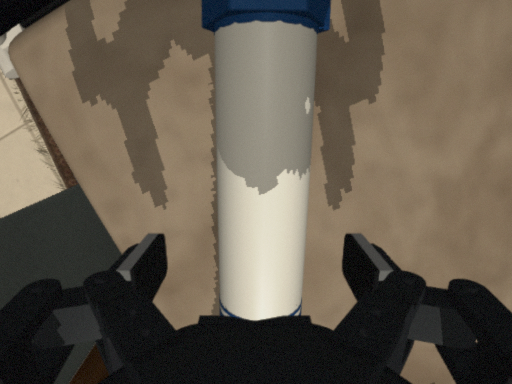

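View pics/side2.png

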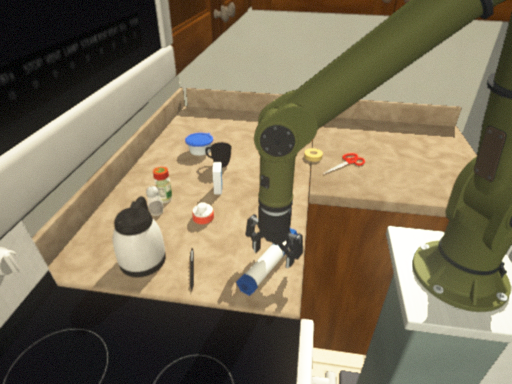

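Emit:
send_rows(claw=[0.3,0.5,0.7,0.9,1,1,1,1], linear=[[0,0,0],[0,0,0],[0,0,0],[0,0,0],[0,0,0],[0,0,0],[0,0,0],[0,0,0]], delta_rot=[[0,0,0],[0,0,0],[0,0,0],[0,0,0],[0,0,0],[0,0,0],[0,0,0],[0,0,0]])

```text
clock: 7.52
eef_pos: [0.459, 0.0385, 0.0059]
eef_rot: [2.642, 1.699, 0.002]
force: [1.2, -1.2, 5.8]
width: 0.448
```

```bash
python3 - <<'E'
from h import *
s=snapshot('wrist');save(s,'wrist3');st=state();print(st['width'],st['eef_pos'],st['force'])
# cartridge in tool frame (wrist)
R=Rn.from_rotvec(st['eef_rot']).as_matrix()
P=cloud(s,np.ones((384,512),bool)); T=(P-st['eef_pos'])@R
k=(abs(T[:,1])<.03)&(T[:,2]<-.004)&(T[:,2]>-.06)&(T[:,0]>.02)&(T[:,0]<.13)
T=T[k]
for x0 in np.arange(.02,.13,.01):
    q=T[abs(T[:,0]-x0)<.005]
    if len(q)>20: print(round(x0,3),len(q),q[:,1].min().round(4),q[:,1].max().round(4),'zmin',np.percentile(q[:,2],1).round(4))
print(T[:,0].max())
for c in ['side','scene']:
    s=snapshot(c);r=tip_of(c,'cartridge_center');print(c,[(d['conf'],w(s,d['xyz']).round(4)) for d in r[:1]])
E
```

```text
0.45169223730747676 [0.45898242 0.0385178  0.0058299 ] [ 0.62168484 -1.7434987   6.21448346]
0.02 1047 -0.0192 0.0201 zmin -0.0375
0.03 2215 -0.0192 0.0203 zmin -0.0376
0.04 2363 -0.0193 0.0202 zmin -0.0376
0.05 2520 -0.019 0.0204 zmin -0.0376
0.06 2644 -0.0189 0.0202 zmin -0.0376
0.07 2855 -0.0189 0.0204 zmin -0.0376
0.08 2977 -0.0188 0.0206 zmin -0.0377
0.09 3133 -0.0185 0.0215 zmin -0.0377
0.1 2982 -0.0237 0.0262 zmin -0.0399
0.11 74 -0.0239 0.0262 zmin -0.0243
0.10754589017386777
side [(0.58, array([0.4575, 0.0507, 0.0199]))]
scene [(0.95, array([0.4564, 0.0458, 0.0191]))]
```

View pics/wrist3.png

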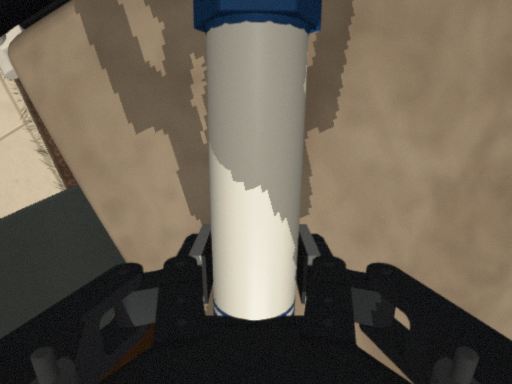

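Emit:
send_rows(claw=[1,1,1,1,1,1,1,1,1,1,1,1], linear=[[0,0,-15],[0,0,-45],[0,0,-75],[-15,8,-94],[-50,26,-94],[-90,47,-94],[-130,68,-94],[-170,90,-94],[-205,108,-94],[-230,121,-94],[-244,128,-94],[-248,130,-94]], delta_rot=[[0,0,0],[0,0,0],[0,0,0],[0,0,-2],[0,0,-6],[0,0,-10],[0,0,-14],[0,0,-18],[0,0,-22],[0,0,-25],[0,0,-27],[0,0,-27]])

```text
clock: 9.28
eef_pos: [0.4735, -0.2419, 0.0998]
eef_rot: [2.175, 2.267, 0.001]
force: [1.4, -0.3, -2.0]
width: 0.448
```

```bash
python3 look.py 4 x; python3 - <<'E'
import cv2
a=cv2.imread('pics/scene4.png')[140:260,220:340];b=cv2.imread('pics/side4.png')[120:240,220:340]
cv2.imwrite('pics/crop4.png',cv2.resize(cv2.hconcat([a,b]),None,fx=3.3,fy=3.3,interpolation=cv2.INTER_CUBIC))
E
```

```text
9.275 [ 0.4735 -0.2419  0.0998] [-0.225  0.21   0.721  1.923 -0.159  1.065  0.603] 0.44823196679587085 [ 1.35 -0.31 -2.05]
[[-0.041  0.999  0.   ]
 [ 0.999  0.041  0.   ]
 [ 0.     0.    -1.   ]]
wrist cartridge_center [(0.79, array([ 0.472 , -0.2336,  0.1184]))]
wrist clips []
wrist clip_near_head []
wrist bracket []
side cartridge_center [(0.97, array([ 0.4693, -0.2283,  0.1126])), (0.24, array([ 0.6468,  0.0913, -0.003 ]))]
side clips [(0.97, array([ 0.4724, -0.2593,  0.042 ]))]
side clip_near_head [(0.7, array([ 0.4728, -0.3061,  0.0361]))]
side bracket [(0.72, array([ 0.4756, -0.253 , -0.0037]))]
scene cartridge_center [(0.64, array([ 0.4703, -0.2329,  0.115 ]))]
scene clips [(0.66, array([ 0.4785, -0.2532,  0.0444]))]
scene clip_near_head [(0.98, array([ 0.472 , -0.307 ,  0.0407]))]
scene bracket [(0.76, array([ 0.4767, -0.2471, -0.003 ]))]
```

View pics/crop4.png

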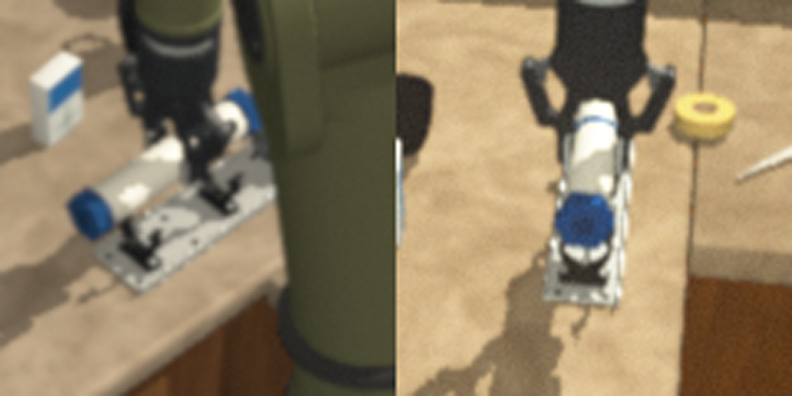

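View pics/wrist4.png

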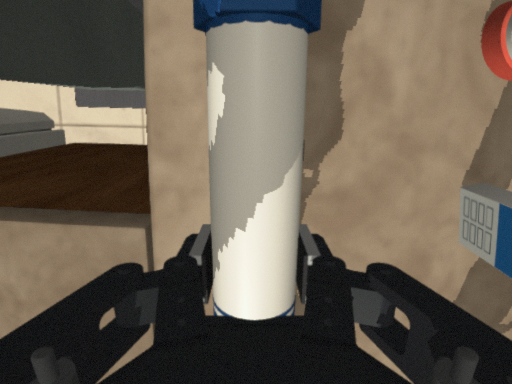

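Emit:
send_rows(claw=[1,1,1,1,1,1], linear=[[-10,-12,-15],[-35,-35,-45],[-60,-60,-65],[-80,-80,-75],[-85,-86,-75],[-85,-86,-75]], delta_rot=[[0,0,0],[0,0,0],[0,0,0],[0,0,0],[0,0,0],[0,0,0]])

```text
clock: 10.78
eef_pos: [0.3916, -0.3296, 0.1746]
eef_rot: [2.173, 2.268, 0.003]
force: [1.1, 0.1, -2.8]
width: 0.45
```

```bash
python3 look.py 5 x; python3 - <<'E'
from h import *
for c in ['wrist','scene','side']:
    s=snapshot(c); st=state(); P=cloud(s,np.ones((384,512),bool))
    np.savez(f'c_{c}.npz',P=P,**{k:s[k] for k in ['pixels','z_map','R','t','intrinsics','k1']})
    B=P[(abs(P[:,0]-.475)<.06)&(P[:,1]<-.09)&(P[:,1]>-.46)&(P[:,2]<.09)]
    print(c,len(B))
    for nm,lo,hi in [('edge',.007,.014),('hi',.025,.075)]:
        H=B[(B[:,2]>lo)&(B[:,2]<hi)]
        for y0 in np.arange(-.11,-.43,-.01 if nm=='hi' else -.02):
            k=abs(H[:,1]-y0)<.005
            if k.sum()>2: print('  ',nm,'y',round(y0,3),k.sum(),H[k].min(0).round(4),H[k].max(0).round(4),((H[k].min(0)+H[k].max(0))/2)[0].round(4))
E
```

```text
10.775 [ 0.3916 -0.3296  0.1746] [-0.133  0.065  0.819  1.89  -0.053  1.207  0.746] 0.45018367788913516 [ 1.12  0.12 -2.84]
[[-0.043  0.999  0.002]
 [ 0.999  0.043  0.001]
 [ 0.001  0.002 -1.   ]]
wrist cartridge_center [(0.56, array([ 0.3904, -0.3218,  0.1913]))]
wrist clips [(0.84, array([ 0.4748, -0.2548,  0.0439]))]
wrist clip_near_head [(0.7, array([ 0.4735, -0.3041,  0.0406]))]
wrist bracket [(0.78, array([ 0.4755, -0.2547, -0.0006]))]
side cartridge_center [(0.9, array([ 0.3901, -0.3163,  0.1895]))]
side clips [(0.9, array([ 0.4726, -0.2547,  0.0388]))]
side clip_near_head [(0.73, array([ 0.4714, -0.3039,  0.0396])), (0.64, array([ 0.3733, -0.5203,  0.0015]))]
side bracket [(0.71, array([ 0.4789, -0.2553, -0.0074]))]
scene cartridge_center [(0.91, array([ 0.3878, -0.3229,  0.1865])), (0.72, array([ 0.6439,  0.089 , -0.0044]))]
scene clips []
scene clip_near_head [(0.56, array([ 0.4735, -0.3072,  0.0397]))]
scene bracket [(0.58, array([ 0.4712, -0.249 , -0.0031]))]
wrist 21034
   edge y -0.17 25 [ 0.5047 -0.1748  0.0071] [ 0.5083 -0.1696  0.0136] 0.5065
   edge y -0.19 38 [ 0.4
[... 4283 characters left out ...]
0.196   0.0632] 0.4745
   hi y -0.3 35 [ 0.4507 -0.305   0.0251] [ 0.5022 -0.2958  0.0649] 0.4764
   hi y -0.31 11 [ 0.4516 -0.3128  0.0253] [ 0.5029 -0.3053  0.0621] 0.4773
   hi y -0.36 3 [ 0.4711 -0.3635  0.0321] [ 0.4949 -0.3603  0.0438] 0.483
   hi y -0.37 65 [ 0.4618 -0.3748  0.025 ] [ 0.4961 -0.3655  0.059 ] 0.479
   hi y -0.38 27 [ 0.4633 -0.3849  0.0285] [ 0.4969 -0.3755  0.0591] 0.4801
   hi y -0.39 23 [ 0.4639 -0.3934  0.0266] [ 0.4953 -0.3852  0.0592] 0.4796
   hi y -0.4 37 [ 0.4476 -0.4046  0.035 ] [ 0.5102 -0.3954  0.0597] 0.4789
   hi y -0.41 42 [ 0.448  -0.4144  0.0313] [ 0.5114 -0.4051  0.0601] 0.4797
   hi y -0.42 6 [ 0.4668 -0.422   0.054 ] [ 0.4848 -0.4152  0.0582] 0.4758
```

View pics/wrist5.png

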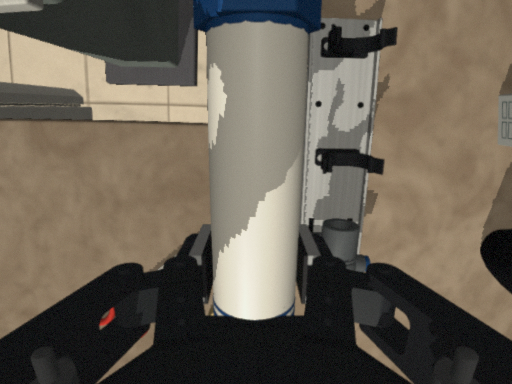

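Emit:
send_rows(claw=[1,1,1,1,1,1,1,1], linear=[[12,12,0],[35,35,0],[60,60,20],[76,78,45],[83,86,70],[84,87,84],[84,87,85],[84,87,85]], delta_rot=[[0,0,0],[0,0,0],[0,0,0.2],[0,0,0.2],[0,0,0.2],[0,0,0.2],[0,0,0.2],[0,0,0.2]])

```text
clock: 12.68
eef_pos: [0.4756, -0.2428, 0.0906]
eef_rot: [2.176, 2.263, 0.003]
force: [-0.7, 0.4, -1.4]
width: 0.447
```

```bash
python3 - <<'E'
from h import *
st=state();print(st['clock'],st['eef_pos'].round(4),st['force'].round(2),st['torque'].round(2));print(Rn.from_rotvec(st['eef_rot']).as_matrix().round(4))
R=Rn.from_rotvec(st['eef_rot']).as_matrix()
s=snapshot('wrist');P=cloud(s,np.ones((384,512),bool)); T=(P-st['eef_pos'])@R
T=T[(abs(T[:,1])<.03)&(T[:,2]<-.02)&(T[:,2]>-.06)&(T[:,0]>.02)&(T[:,0]<.092)]
C=[]
for x0 in np.arange(.025,.09,.01):
    q=T[abs(T[:,0]-x0)<.005]; C.append((x0,(q[:,1].min()+q[:,1].max())/2,np.percentile(q[:,2],1)))
C=np.array(C);print(np.polyfit(C[:,0],C[:,1],1),np.polyfit(C[:,0],C[:,2],1))
print('target dTCP tool', (R.T@(np.array([.4752,-.242,.09])-st['eef_pos'])*1000).round(2))
E
```

```text
12.675 [ 0.4756 -0.2428  0.0906] [-0.72  0.37 -1.4 ] [-0.05  0.   -0.01]
[[-3.900e-02  9.992e-01  2.600e-03]
 [ 9.992e-01  3.900e-02 -2.000e-04]
 [-3.000e-04  2.600e-03 -1.000e+00]]
[0.00812558 0.00015233] [-0.0003847 -0.0374854]
target dTCP tool [ 0.8  -0.34  0.63]
```

Emit:
send_rows(claw=[1,1,1,1,1,1], linear=[[0.6,-0.3,8],[0.6,-0.3,18],[0.6,-0.3,27],[0.6,-0.3,33],[0.6,-0.3,36],[0.6,-0.3,36]], delta_rot=[[0,0,0],[0,0,0],[0,0,0],[0,0,0],[0,0,0],[0,0,0]])

```text
clock: 13.48
eef_pos: [0.4754, -0.2423, 0.0547]
eef_rot: [2.176, 2.263, 0.003]
force: [-0.5, -0.4, -3.0]
width: 0.448
```

Emit:
send_rows(claw=[1,1,1,1], linear=[[0,0,2],[0,0,4],[0,0,6],[0,0,6]], delta_rot=[[0,0,0],[0,0,0],[0,0,0],[0,0,0]])

```text
clock: 13.98
eef_pos: [0.476, -0.2426, 0.0493]
eef_rot: [2.176, 2.262, 0.004]
force: [-0.2, -0.8, 2.4]
width: 0.451
```

Emit:
send_rows(claw=[1,1,1,1], linear=[[0,-0.3,1.5],[0,-0.3,3],[0,-0.3,4],[0,-0.3,4]], delta_rot=[[0,0,0],[0,0,0],[0,0,0],[0,0,0]])

```text
clock: 14.48
eef_pos: [0.4764, -0.2432, 0.0469]
eef_rot: [2.175, 2.261, 0.005]
force: [-3.8, 0.9, 12.3]
width: 0.449
```

```bash
python3 - <<'E'
from h import *
st=state();print(st['eef_pos'].round(4),st['force'].round(2),st['torque'].round(2))
s=snapshot('side');a=s['pixels'][120:240,220:340,::-1]
s=snapshot('scene');b=s['pixels'][140:260,220:340,::-1]
cv2.imwrite('pics/crop6.png',cv2.resize(cv2.hconcat([b,a]),None,fx=3.3,fy=3.3,interpolation=cv2.INTER_CUBIC))
E
```

```text
[ 0.4764 -0.2432  0.0469] [-3.79  0.9  12.28] [0.19 0.68 0.04]
```

View pics/crop6.png

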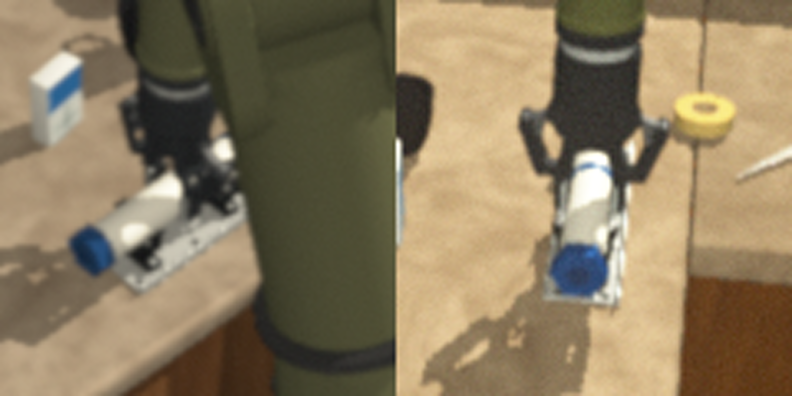

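Emit:
send_rows(claw=[1,1,1,1], linear=[[0.5,-1,2],[0.5,-1,3],[0.5,-1,4],[0.5,-1,5]], delta_rot=[[0,0,0],[0,0,0],[0,0,0],[0,0,0]])

```text
clock: 15.08
eef_pos: [0.4766, -0.2438, 0.0443]
eef_rot: [2.174, 2.259, 0.008]
force: [-4.3, 1.2, 17.5]
width: 0.451
```

```bash
cat > st.py <<'E'
from h import *
st=state();R=Rn.from_rotvec(st['eef_rot']).as_matrix()
print(st['clock'],st['eef_pos'].round(4),'F',st['force'].round(1),'T',st['torque'].round(2),'w',round(float(st['width']),3));print(R.round(4).tolist())
u=np.array([-.0395,.99922,0]);D=np.c_[u,[.99922,.0395,0],[0,0,-1]]
print('rot fix deg',np.degrees(Rn.from_matrix(R.T@D).as_rotvec()).round(2))
lat=lambda p:(p[0]-.4755)+.032*(p[1]+.242)
ax=np.array([.032,-.9995,0]);print('clipsx of TCP',((st['eef_pos']-[.4759,-.253,0])@ax).round(4),'lat mm',round(lat(st['eef_pos'])*1000,2))
E
python3 st.py
```

```text
15.075 [ 0.4766 -0.2438  0.0443] F [-4.3  1.2 17.5] T [0.21 0.87 0.06] w 0.451
[[-0.0385, 0.9992, 0.0082], [0.9993, 0.0385, -0.001], [-0.0013, 0.0082, -1.0]]
rot fix deg [ 0.47  0.08 -0.06]
clipsx of TCP -0.0092 lat mm 1.09
```

Emit:
send_rows(claw=[1,1,1,1], linear=[[0.5,-1.5,2],[0.5,-2.5,3.5],[0.5,-2.5,5],[0.5,-2.5,6]], delta_rot=[[0.3,0,0],[0.5,0,0],[0.5,0,0],[0.5,0,0]])

```text
clock: 15.58
eef_pos: [0.4763, -0.2445, 0.041]
eef_rot: [2.175, 2.261, 0.002]
force: [-2.7, 0.7, 16.7]
width: 0.447
```

```bash
python3 st.py
```

```text
15.575 [ 0.4763 -0.2445  0.041 ] F [-2.7  0.7 16.7] T [0.11 0.5  0.04] w 0.447
[[-0.0386, 0.9992, 0.0038], [0.9993, 0.0386, -0.0023], [-0.0024, 0.0037, -1.0]]
rot fix deg [ 0.21  0.14 -0.05]
clipsx of TCP -0.0085 lat mm 0.73
```

Emit:
send_rows(claw=[1,1,1,1], linear=[[1,-1,2],[1,-1.5,3.5],[1,-1.5,5],[1,-1.5,6]], delta_rot=[[0.2,0.1,0],[0.3,0.2,0],[0.3,0.2,0],[0.3,0.2,0]])

```text
clock: 16.08
eef_pos: [0.4762, -0.2449, 0.0369]
eef_rot: [2.177, 2.263, 0.001]
force: [-1.4, -0.0, 9.7]
width: 0.449
```

```bash
python3 st.py
```

```text
16.075 [ 0.4762 -0.2449  0.0369] F [-1.4 -0.   9.7] T [-0.16  0.34  0.05] w 0.449
[[-0.0385, 0.9993, 0.0017], [0.9993, 0.0385, -0.0004], [-0.0005, 0.0016, -1.0]]
rot fix deg [ 0.09  0.03 -0.06]
clipsx of TCP -0.0081 lat mm 0.64
```

Emit:
send_rows(claw=[1,1,1,1,1], linear=[[0.7,-0.7,2],[0.7,-0.7,4],[0.7,-0.7,6],[0.7,-0.7,8],[0.7,-0.7,8]], delta_rot=[[0,0,0],[0,0,0],[0,0,0],[0,0,0],[0,0,0]])

```text
clock: 16.7
eef_pos: [0.4757, -0.2442, 0.0282]
eef_rot: [2.177, 2.262, 0.001]
force: [3.2, -1.8, -6.8]
width: 0.445
```

```bash
python3 st.py
```

```text
16.7 [ 0.4757 -0.2442  0.0282] F [ 3.2 -1.8 -6.8] T [-0.49 -0.79  0.11] w 0.445
[[-0.0386, 0.9993, 0.0019], [0.9993, 0.0386, -0.0012], [-0.0012, 0.0018, -1.0]]
rot fix deg [ 0.11  0.07 -0.05]
clipsx of TCP -0.0088 lat mm 0.1
```

Emit:
send_rows(claw=[1,1,1,1], linear=[[0.3,0.5,1],[0.3,0.5,2],[0.3,0.5,3],[0.3,0.5,3]], delta_rot=[[0,0,0],[0,0,0],[0,0,0],[0,0,0]])

```text
clock: 17.2
eef_pos: [0.4759, -0.2434, 0.0258]
eef_rot: [2.177, 2.264, 0.001]
force: [-1.0, 0.8, 4.9]
width: 0.448
```

```bash
python3 st.py
```

```text
17.2 [ 0.4759 -0.2434  0.0258] F [-1.   0.8  4.9] T [0.28 0.48 0.15] w 0.448
[[-0.0391, 0.9992, 0.0011], [0.9992, 0.0391, 0.0003], [0.0002, 0.0011, -1.0]]
rot fix deg [ 0.06 -0.01 -0.02]
clipsx of TCP -0.0096 lat mm 0.37
```

```bash
python3 - <<'E'
from h import *
for c in ['side','scene','wrist']:
    s=snapshot(c); save(s,c+'7')
    r=tip_of(c,'cartridge_center');print(c,[(round(d['conf'],2),w(s,d['xyz']).round(4)) for d in r[:1]])
    P=cloud(s,np.ones((384,512),bool)); d=P-np.array([.4759,-.253,.042]); ax=np.array([.032,-.9995,0]);lt=np.array([.9995,.032,0])
    L=np.c_[d@ax,d@lt,d[:,2]]; L=L[(abs(L[:,1])<.022)&(L[:,2]>.005)&(L[:,2]<.03)]
    for x0 in np.arange(-.13,.13,.02):
        q=L[abs(L[:,0]-x0)<.006]
        if len(q)>5: print('  ',round(x0,3),len(q),'zmax mm',round(np.percentile(q[:,2],98)*1000,1),'latmid',round((q[:,1].min()+q[:,1].max())*500,1))
    print('min x',L[:,0].min())
a=cv2.imread('pics/side7.png')[120:240,220:340];b=cv2.imread('pics/wrist7.png')
cv2.imwrite('pics/crop7.png',cv2.hconcat([cv2.resize(a,(384,384),interpolation=cv2.INTER_CUBIC),b[:,64:448]]))
E
```

```text
side [(0.72, array([ 0.4729, -0.2327,  0.0377]))]
   -0.13 59 zmax mm 21.4 latmid -0.2
   -0.11 23 zmax mm 21.2 latmid 1.1
   -0.09 33 zmax mm 18.8 latmid -0.1
   -0.07 30 zmax mm 19.3 latmid -1.0
   -0.05 32 zmax mm 19.5 latmid 0.2
   -0.03 26 zmax mm 24.4 latmid 2.4
   -0.01 32 zmax mm 20.6 latmid -0.7
   0.01 25 zmax mm 19.5 latmid 0.2
   0.03 20 zmax mm 18.6 latmid 2.0
min x -0.129883472558512
scene [(0.59, array([ 0.4726, -0.2387,  0.0387]))]
   -0.13 29 zmax mm 26.1 latmid -2.5
   -0.11 31 zmax mm 23.6 latmid -4.8
   -0.09 38 zmax mm 21.6 latmid -3.7
   -0.07 38 zmax mm 21.2 latmid -2.9
   -0.05 37 zmax mm 20.9 latmid 0.1
   -0.03 36 zmax mm 23.3 latmid -2.9
   -0.01 25 zmax mm 22.8 latmid 5.6
   0.05 8 zmax mm 22.8 latmid 1.7
min x -0.13002016797118712
wrist [(0.67, array([ 0.4812, -0.2326,  0.0433]))]
   -0.11 2850 zmax mm 23.5 latmid -0.0
   -0.09 3578 zmax mm 21.2 latmid 0.4
   -0.07 3208 zmax mm 21.2 latmid 0.4
   -0.05 3360 zmax mm 21.2 latmid 0.0
   -0.03 2471 zmax mm 21.2 latmid 0.4
   -0.01 2764 zmax mm 24.9 latmid -0.2
   0.01 1328 zmax mm 21.1 latmid 0.1
min x -0.11532912118977229
```

View pics/crop7.png

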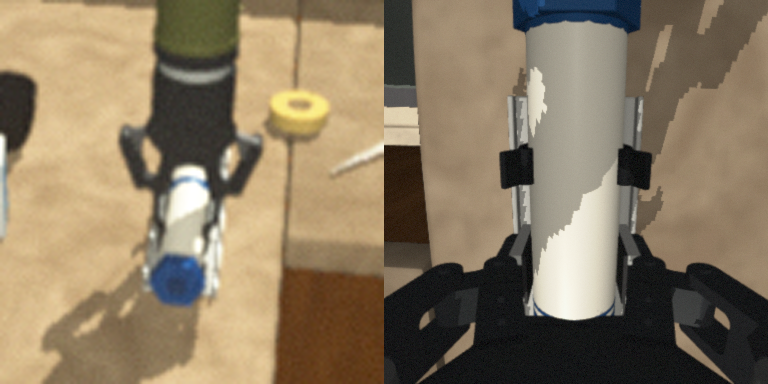

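Emit:
send_rows(claw=[1,1,1,1,1,1,1], linear=[[-2,0,0],[-5,0,0],[-8,0,0],[-11,0,0],[-13,0,0],[-15,0,0],[-15,0,0]], delta_rot=[[0,0,0],[0,0,0],[0,0,0],[0,0,0],[0,0,0],[0,0,0],[0,0,0]])

```text
clock: 18.38
eef_pos: [0.4763, -0.2561, 0.0258]
eef_rot: [-2.174, -2.263, -0.004]
force: [-2.5, 5.6, 4.7]
width: 0.448
```

```bash
python3 st.py
```

```text
18.375 [ 0.4763 -0.2561  0.0258] F [-2.5  5.6  4.7] T [1.2  0.39 0.11] w 0.448
[[-0.0401, 0.9992, -0.0003], [0.9992, 0.0401, 0.0042], [0.0042, -0.0001, -1.0]]
rot fix deg [-0.01 -0.24  0.03]
clipsx of TCP 0.0031 lat mm 0.34
```

Emit:
send_rows(claw=[1,1,1,1], linear=[[-3,0,0],[-5,0,0],[-7,0,0],[-7,0,0]], delta_rot=[[0,-0.3,0],[0,-0.4,0],[0,-0.4,0],[0,-0.4,0]])

```text
clock: 18.88
eef_pos: [0.4764, -0.2607, 0.0258]
eef_rot: [-2.174, -2.265, -0.0]
force: [-2.0, 5.6, 4.4]
width: 0.45
```

```bash
python3 st.py
```

```text
18.875 [ 0.4764 -0.2607  0.0258] F [-2.   5.6  4.4] T [1.32 0.38 0.11] w 0.45
[[-0.0409, 0.9992, -0.0014], [0.9992, 0.0409, 0.0013], [0.0014, -0.0013, -1.0]]
rot fix deg [-0.08 -0.08  0.08]
clipsx of TCP 0.0078 lat mm 0.33
```

Emit:
send_rows(claw=[1,1,1,1], linear=[[-3,0,0],[-4,0,0],[-5.5,0,0],[-5.5,0,0]], delta_rot=[[0,-0.2,0],[0,-0.3,0],[0,-0.3,0],[0,-0.3,0]])

```text
clock: 19.38
eef_pos: [0.4765, -0.2638, 0.0258]
eef_rot: [-2.173, -2.266, 0.002]
force: [-1.8, 6.3, 4.9]
width: 0.45
```

```bash
python3 st.py
```

```text
19.375 [ 0.4765 -0.2638  0.0258] F [-1.8  6.3  4.9] T [ 1.38  0.38 -0.01] w 0.45
[[-0.0415, 0.9991, -0.0025], [0.9991, 0.0415, 0.0004], [0.0005, -0.0025, -1.0]]
rot fix deg [-0.14 -0.03  0.11]
clipsx of TCP 0.0108 lat mm 0.29
```

Emit:
send_rows(claw=[1,1,1,1], linear=[[-3,0,0],[-4,0,0],[-5,0,0],[-5,0,0]], delta_rot=[[0,-0.2,0],[0,-0.2,0.1],[0,-0.2,0.1],[0,-0.2,0.1]])

```text
clock: 19.88
eef_pos: [0.4766, -0.2662, 0.0258]
eef_rot: [-2.173, -2.264, 0.003]
force: [-2.7, 6.5, 5.9]
width: 0.445
```

```bash
python3 st.py
```

```text
19.875 [ 0.4766 -0.2662  0.0258] F [-2.7  6.5  5.9] T [1.31 0.38 0.04] w 0.445
[[-0.0408, 0.9992, -0.0038], [0.9992, 0.0408, 0.0013], [0.0015, -0.0038, -1.0]]
rot fix deg [-0.22 -0.08  0.08]
clipsx of TCP 0.0132 lat mm 0.28
```

Emit:
send_rows(claw=[1,1,1,1], linear=[[-3,-0.2,-0.3],[-4,-0.2,-0.5],[-5,-0.2,-0.5],[-5,-0.2,-0.5]], delta_rot=[[-0.2,-0.2,0],[-0.3,-0.3,0.1],[-0.3,-0.3,0.1],[-0.3,-0.3,0.1]])

```text
clock: 20.38
eef_pos: [0.4766, -0.2706, 0.026]
eef_rot: [2.175, 2.263, -0.002]
force: [2.1, 5.2, -2.4]
width: 0.456
```

```bash
python3 st.py
```

```text
20.375 [ 0.4766 -0.2706  0.026 ] F [ 2.1  5.2 -2.4] T [ 0.98 -0.34  0.15] w 0.456
[[-0.0394, 0.9992, 0.0014], [0.9992, 0.0394, -0.003], [-0.0031, 0.0013, -1.0]]
rot fix deg [ 0.07  0.18 -0.  ]
clipsx of TCP 0.0177 lat mm 0.23
```

Emit:
send_rows(claw=[1,1,1,1], linear=[[-2,0,0.2],[-3,0,0.3],[-4,0,0.3],[-4,0,0.3]], delta_rot=[[0,0,0],[0,0,0],[0,0,0],[0,0,0]])

```text
clock: 20.88
eef_pos: [0.4767, -0.2706, 0.0258]
eef_rot: [-2.174, -2.264, -0.004]
force: [-1.8, 13.0, 6.9]
width: 0.452
```

```bash
python3 st.py; python3 - <<'E'
from h import *
for c in ['side','scene','wrist']:
    s=snapshot(c); save(s,c+'8')
    r=tip_of(c,'cartridge_center');print(c,[(round(d['conf'],2),w(s,d['xyz']).round(4)) for d in r[:1]])
    P=cloud(s,np.ones((384,512),bool)); d=P-np.array([.4759,-.253,.042]); ax=np.array([.032,-.9995,0]);lt=np.array([.9995,.032,0])
    L=np.c_[d@ax,d@lt,d[:,2]]; L=L[(abs(L[:,1])<.022)&(L[:,2]>-.02)&(L[:,2]<.03)]
    q=L[abs(L[:,1])<.01]; q=q[(q[:,0]<-.07)&(q[:,2]>0)];print(' rear cap x range',np.percentile(q[:,0],[0,1]).round(4))
b=cv2.imread('pics/wrist8.png')[:,64:448];a=cv2.imread('pics/scene8.png')[140:260,220:340]
cv2.imwrite('pics/crop8.png',cv2.hconcat([cv2.resize(a,(384,384),interpolation=cv2.INTER_CUBIC),b]))
E
```

```text
20.875 [ 0.4767 -0.2706  0.0258] F [-1.8 13.   6.9] T [ 2.65  0.43 -0.02] w 0.452
[[-0.0406, 0.9992, -0.0007], [0.9992, 0.0406, 0.004], [0.004, -0.0006, -1.0]]
rot fix deg [-0.03 -0.23  0.06]
clipsx of TCP 0.0176 lat mm 0.27
side [(0.91, array([ 0.4766, -0.2621,  0.0399]))]
 rear cap x range [-0.1026 -0.102 ]
scene [(0.81, array([ 0.4731, -0.265 ,  0.0373]))]
 rear cap x range [-0.1023 -0.1015]
wrist [(0.6, array([ 0.4772, -0.2636,  0.0429]))]
 rear cap x range [-0.0833 -0.0826]
```

View pics/crop8.png

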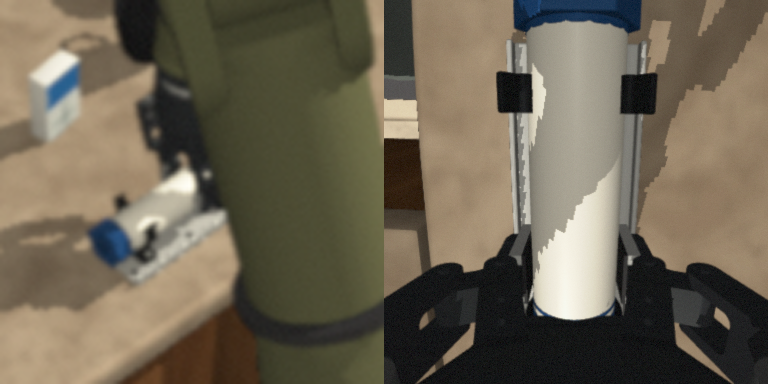

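Emit:
send_rows(claw=[1,1,1,1], linear=[[-3,0,0],[-5,0,0],[-6,0,0],[-6,0,0]], delta_rot=[[0,-0.2,0],[0,-0.3,0],[0,-0.3,0],[0,-0.3,0]])

```text
clock: 21.68
eef_pos: [0.4766, -0.2705, 0.0258]
eef_rot: [-2.168, -2.261, -0.006]
force: [-3.1, 17.8, 10.8]
width: 0.448
```

```bash
python3 st.py
```

```text
21.675 [ 0.4766 -0.2705  0.0258] F [-3.1 17.8 10.8] T [ 3.47  0.6  -0.21] w 0.448
[[-0.0421, 0.9991, -0.0037], [0.9991, 0.0422, 0.0091], [0.0092, -0.0033, -1.0]]
rot fix deg [-0.19 -0.53  0.15]
clipsx of TCP 0.0175 lat mm 0.22
```

Emit:
send_rows(claw=[1,1,0.4,0.2,0,0,0,0], linear=[[0,0,0],[0,0,0],[0,0,0],[0,0,0],[0,0,0],[0,0,0],[0,0,0],[0,0,0]], delta_rot=[[0,0,0],[0,0,0],[0,0,0],[0,0,0],[0,0,0],[0,0,0],[0,0,0],[0,0,0]])

```text
clock: 22.68
eef_pos: [0.4766, -0.2706, 0.0258]
eef_rot: [-2.168, -2.261, -0.006]
force: [0.8, -0.3, 0.1]
width: 1.0
```

```bash
python3 st.py
```

```text
22.675 [ 0.4766 -0.2706  0.0258] F [ 0.8 -0.3  0.1] T [-0.02 -0.01  0.05] w 1.0
[[-0.0422, 0.9991, -0.0037], [0.9991, 0.0422, 0.009], [0.0092, -0.0033, -1.0]]
rot fix deg [-0.19 -0.52  0.15]
clipsx of TCP 0.0176 lat mm 0.23
```

Released. Retreating straight up, then off to the side for a check look from the wrist camera.

Emit:
send_rows(claw=[0,0,0,0,0,0,0,0,0,0], linear=[[0,0,-10],[0,0,-30],[0,0,-55],[0,0,-85],[0,0,-120],[-20,0,-150],[-45,0,-180],[-60,0,-200],[-70,0,-200],[-70,0,-200]], delta_rot=[[0,0,0],[0,0,0],[0,0,0],[0,-0.5,0],[0,-0.5,0],[0,-0.5,0],[0,-0.5,0],[0,-0.5,0],[0,-0.5,0],[0,-0.5,0]])

```text
clock: 23.92
eef_pos: [0.4797, -0.3426, 0.2249]
eef_rot: [-2.173, -2.264, 0.004]
force: [-0.2, 0.3, -0.9]
width: 1.003
```

```bash
python3 st.py; python3 - <<'E'
from h import *
for c in ['side','scene','wrist']:
    s=snapshot(c); save(s,c+'9')
    for l in ['cartridge_center','tape_roll','pen_2','kitchen_timer','card_box']:
        r=tip_of(c,l);print(c,l,[(round(d['conf'],2),w(s,d['xyz']).round(4)) for d in r[:1]])
    P=cloud(s,np.ones((384,512),bool)); d=P-np.array([.4759,-.253,.042]); ax=np.array([.032,-.9995,0]);lt=np.array([.9995,.032,0])
    L=np.c_[d@ax,d@lt,d[:,2]]; L=L[(abs(L[:,1])<.028)&(L[:,2]>-.005)&(L[:,2]<.03)]
    if c!='wrist': continue
    for x0 in np.arange(-.12,.16,.01):
        q=L[abs(L[:,0]-x0)<.003]
        if len(q)>5: print('  ',round(x0,3),len(q),'zmax mm',round(np.percentile(q[:,2],98)*1000,1),'lat',(q[:,1].min()*1000).round(1),(q[:,1].max()*1000).round(1))
E
```

```text
23.925 [ 0.4797 -0.3426  0.2249] F [-0.2  0.3 -0.9] T [-0.01 -0.    0.  ] w 1.003
[[-0.041, 0.9992, -0.0039], [0.9992, 0.041, 0.0004], [0.0006, -0.0039, -1.0]]
rot fix deg [-0.22 -0.03  0.09]
clipsx of TCP 0.0897 lat mm 1.01
side cartridge_center [(0.86, array([ 0.4742, -0.2612,  0.0413]))]
side tape_roll []
side pen_2 [(0.61, array([ 0.6492,  0.0927, -0.0036]))]
side kitchen_timer [(0.84, array([ 6.753e-01, -1.135e-01,  3.000e-04]))]
side card_box [(0.56, array([ 6.710e-01, -2.571e-01, -6.000e-04]))]
scene cartridge_center [(0.91, array([ 0.4713, -0.2661,  0.0356]))]
scene tape_roll [(0.45, array([ 0.3726, -0.5174,  0.0012]))]
scene pen_2 [(0.42, array([ 0.6432,  0.091 , -0.0028]))]
scene kitchen_timer [(0.74, array([ 0.6786, -0.1078, -0.0012]))]
scene card_box [(0.83, array([ 0.6695, -0.2524, -0.0067]))]
wrist cartridge_center [(0.87, array([ 0.4756, -0.2609,  0.0406]))]
wrist tape_roll [(0.84, array([ 0.375 , -0.5208,  0.0012]))]
wrist pen_2 []
wrist kitchen_timer []
wrist card_box [(0.79, array([ 0.6663, -0.258 ,  0.0027]))]
   -0.08 206 zmax mm 21.1 lat -24.1 25.1
   -0.07 253 z
[... 251 characters left out ...]
m 21.4 lat -18.9 20.5
   -0.0 232 zmax mm 21.0 lat -18.9 19.4
   0.01 237 zmax mm 21.3 lat -18.9 19.7
   0.02 227 zmax mm 21.5 lat -19.0 19.9
   0.03 226 zmax mm 21.4 lat -19.0 20.5
   0.04 219 zmax mm 21.4 lat -19.1 20.6
   0.05 328 zmax mm 23.0 lat -27.2 27.9
   0.06 275 zmax mm 23.0 lat -26.2 27.2
   0.07 205 zmax mm 21.5 lat -19.3 20.3
   0.08 203 zmax mm 21.4 lat -19.3 19.2
   0.09 200 zmax mm 21.0 lat -19.4 19.4
   0.1 271 zmax mm 23.5 lat -24.0 24.3
   0.11 240 zmax mm 23.8 lat -24.2 24.6
   0.12 129 zmax mm 19.5 lat -17.1 17.9
   0.13 163 zmax mm 20.2 lat -17.2 18.3
   0.14 158 zmax mm 19.5 lat -17.2 18.6
   0.15 195 zmax mm 20.3 lat -27.3 27.1
   0.16 241 zmax mm 20.4 lat -27.7 28.0
```

View pics/wrist9.png

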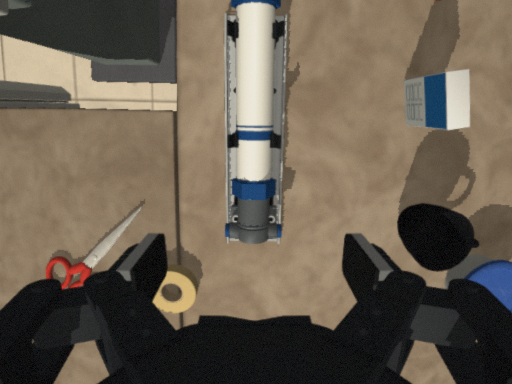

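```bash
python3 -c "
from h import *
print(close_job())"
```

```text
the job is handed in; nothing more can be done
None
```

The cartridge is snapped into both clips with its blue cap against the grey head, released, and the job is handed in at about 24 s. No verdict was reported.

- **Grasp and press:** I gripped it about 9 mm on the spigot side of its centre, to leave the fingers room between the clips. I pressed it in about 19 mm short of the clips' midpoint. The peak reading was about 18 N, and it came to rest with its axis about 42 mm above the worktop.
- **Slide:** It ran 27 mm with about 5–6 N of drag, then stopped dead. Two more gentle pushes, reading 13 N and then 18 N with drag included, moved it no further. I took that as home, with the cartridge's centre at about +5 to +8 mm, where the camera had put the head's mouth.
- **Last checks:** After I let go and backed off, the wrist picture showed both clips gripping the white body and no gap between cap and head. The cartridge lay level and within about 0.5 mm of the clips' axis sideways. The timer, carton, tape roll and pen measured in their starting places, within the networks' error. I did not measure the other worktop things, but the arm went nowhere near them. The gripper was clear and read no force.
- **Disagreements:** The body's top read about 1.3 mm high from the wrist camera. It read the same before the grasp, so I treat it as depth bias. The three cameras differ by a few mm on where the cartridge lies along the bracket, so I relied on the felt stop and the closed gap.

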